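# Tray over the wardrobe sill

## Task

Put the blue tray with its jar away in the low bay: raise only its leading edge (the card end), draw it over the metal sill until more than half the tray is past it and set that edge down inside, then push the tray in from behind until it lies flat on the shelf beyond the sill. Keep pushing until it bears on the rubber stop and hold it there for about a second with roughly 10 N, never letting the tray press on the bay with more than 20 N, then leave it there, straight and centred between the side strips. Do not carry the tray (its trailing end stays on the wood or the sill), do not tip it steeply or ram the sill (25 N at most), and leave the other things alone.

Things in the scene. Friction and masses are not known exactly. Their poses are not given: they have to be found in the camera images.
- tray_center (a point): Open blue plastic tray, 150 wide (x), 200 long (y), 55 high, 0.4 to 0.85 kg, with a jar in it. Point at its centre, 27.5 up. +y points to its leading end (white card outside), which faces the sill. End walls 10 thick, 55 high, full width: can be pinched from above. Side walls 6 thick, 40 high; floor 6 thick. The 72 mm of floor behind the leading wall are free.
- tray_lead (a point): Middle of the lower edge of the tray's leading end, at its outer face (100 mm from the tray's centre along +y, at its underside). Same axes as the tray.
- tray_trail (a point): Middle of the lower edge of the tray's trailing end, at its outer face (100 mm from the tray's centre along -y, at its underside). Same axes as the tray.
- bay: Low fixed bay of darker wood on the shelf. Origin on the shelf in the middle of its mouth, at the sill's inner face; y points into the bay, x across it. Side strips 22 high leave 212 clear (x -106 to 106). Face of the back rail, 45 high, at y = 250. The rubber stop on it: see bay_rail.
- sill: Fixed aluminium threshold strip across the bay's mouth, 240 long (x), 14 wide, 10 high. Origin at the middle of its underside, axes as the bay's; it fills y from -14 to 0 of the bay. The shelf is level (z = 0) on both sides. The tray cannot slide over it unless its leading edge is raised first; pushed with less than half of it past the sill, it wedges.
- bay_rail (a point): Middle of the back rail's face (bay y = 250, 28 up), axes as the bay's. Here a round black rubber stop, 32 across, sticks out towards the mouth. Its screw is set differently each time: its face lies anywhere from bay y = 212 to 232. That is not measured and must be felt. The rubber yields 1 mm per 2.5 N (12 mm at most).
- jar_center (a point): Clear glass jar with steel twist cap, 56 across, 78 high, 160 g, loose in a square pocket of the tray (tray y from -54 to +18, walls 40 high), its axis 18 mm behind the tray's centre, its top 84 above the tray's underside. Point at its centre, half-way up.
- mug: Bystander: silver aluminium travel mug, 80 across, 158 high, standing. Origin at its underside.
- case: Bystander: orange silicone case, 80 x 155 x 26 high, lying. Origin at the centre of its underside.
- hanger: Bystander: wooden clothes hanger lying flat, 400 long (its y), steel hook to its +x, 14 thick. Origin at the middle of its straight bar.
- umbrella_handle: Bystander: black plastic crook umbrella handle lying flat, about 155 long (its y), 24 thick. Origin at the shaft end.
- brush: Bystander: small flat brush with a wooden handle, lying along its x. Origin at its underside.
- cream: Bystander: small white cream pot, 52 across, 50 high. Origin at its underside.
Things that resemble listed ones, but are neither listed nor needed, are in the scene too. Of the things like the part that bears jar_center, leave any that is orange; of the rest the larger one is meant.

How it is judged:
By the outcome, as a careful person would: the job done as asked, in the order asked, and still so for the second after the job is handed in, with the robot touching nothing.
It also fails if it takes over 67 s, if anything falls off the work surface, if the arm or the gripper's body presses on something with over 40 N, if the wrist force passes 120 N, or if a joint passes its speed limit or range.

## Robot

A 6-joint arm with a two-finger parallel gripper is mounted at the origin on the work surface. World frame = base frame: x ahead of the robot, y to its left, z up, the work surface at z = 0. Lengths are in m, angles in rad, forces in N, time in s.
With the tool pointing down it reaches from about 0.275 to 1 m from the base axis. Payload 8.4 kg.
Tool frame: the origin (TCP) lies between the finger pads; the fingertips stand 19 mm ahead of it and the grasp point (between the pads) is the TCP; z points along the fingers, y is the line along which they close (so a half turn about z gives the same grasp; the last joint's range is limited). The gripper opens to 85 mm and grips with 20 to 120 N. Pads are 22 mm wide; open, the fingers measure 114 mm over their backs; the gripper's body (76 mm by 85 mm) begins 54 mm behind the grasp point. The pads swing forward as they close: fully open they stand 13 mm farther back than shut.
Start: joints at [-1.34, 0.353, 1.633, -0, 1.155, -0.002], TCP at [0.144, -0.608, 0.25] pointing down, gripper open.
Joint ranges: [-2.63, 2.63], [-0.92, 2.1], [0.06, 2.66], [-1.3, 4.44], [0, 2.69], [-3.02, 3.02]. Speed limits (rad/s): [2.22, 2.22, 2.79, 3.14, 3.14, 3.14].

## Interface

Orientations are given as a unit quaternion [w, x, y, z].
In Python, from cell import get_obs, eyes, bot, find_in gives the robot as it stands.
- The arm moves only by the tool carry_out, never from a script. Its argument "commands" is a list of rows, each a list of 7 numbers: the shift along the tool's x, y, z normalised to -1 to 1, where 1 is 10 cm, then the turn, a rotation vector about the tool's x, y, z normalised to -1 to 1, where 1 is pi/2 rad, then the closure, from -1 (fully open) to 1 (shut). A call has 1 to 8 rows; each row is the pose to reach, as a shift and turn from the pose commanded when the call began, along the tool's axes at that moment; what a row does not reach only later rows make up. A row lasts 1/12 s, in which the tool goes at most 41.7 mm and 7.16 degrees, less where a joint would pass 70% of its speed; a pose out of reach is approached as far as the arm can. A call with a number of a shift or a turn outside -1 to 1 is refused whole. A call with a gripper value outside its range is refused whole. The fingers move at their own pace and stop on an object; "squeeze" is the grip in N (left out, the last holds). Time passes only in rows, so rows that repeat a pose let the fingers close. It gives the time, the measured TCP pose, the force, the opening and the grip force at its end, in the units of the state.
- get_obs(): the state, without advancing time (a new reading comes with each control period).
- eyes.capture(name): name is "scene" or "top" or "wrist"; returns a dict with "img" (420x560x3 uint8, red, green, blue), "range_z" (420x560 float32, m along the optical axis (not along the pixel's ray), 0 where there is no reading), "fx", "fy", "cx", "cy" (pixels), "extrinsics" (4x4, takes a point from camera to world coordinates); the wrist camera has in their place "hand_eye" (4x4, takes a point from camera to tool coordinates, whose origin is the TCP and whose axes are the flange's). Camera axes: x right, y up, looking along -z (the intrinsics and any distortion apply to the point x, -y, -z); pixel columns grow to the right and rows downward; lengths in m; the calibration is good to about 2 mm. A picture is of the moment at which its call begins: read the wrist's pose just before it.
- bot.sign_off(): hands the job in; it is judged then, once.
Trained networks look in a picture, given as the dict that the camera call returned (one of the last four; its "shot" number tells which), for a name from the list of things; names that differ only in an ending like _2 or _b are one class to them, and where a whole thing is asked for, a point or a joint stands for the part that bears it (a point fixed in the world has none). Each returns a list of dicts, best first, with "confidence" (0 to 1); they miss things now and then, are a little off and sometimes report something else, mostly with a low value. They report only what shows in the picture. A call takes as long as a camera call. They do not tell look-alikes from the thing itself.
- find_in(picture, name): "at" ([x, y, z] in m, in world coordinates, good to about 4 mm: the middle of the surface that is visible of it).
The state is a dict: "time_s": time; "q": joint angles; "dq": joint speeds; "joint_torque": joint torques, N m; "eef_pos": TCP position; "eef_rot": TCP orientation; "contact_force": force on the tool from outside, world axes, zero at the start; "moment": the same for the moment, N m; "grip_width": finger opening in m; "finger_force": force on a finger pad.
Only numpy, scipy, OpenCV 4.12 (cv2) and the standard library are available. Lean on these libraries where they do the work, as an engineer would, in place of code of your own. Each camera call takes 0.05 s, during which the arm holds its last target. There are 200 camera calls.

## Working session

There is one attempt and no reset: what is moved stays moved. The work goes in short steps, Python scripts to look and compute and a tool call to move; the robot and the scene stay as the last step left them, time stands still between calls to the robot, and variables do not carry over. Pictures are saved under pics/ and viewed, at most 10 in all, crops included, and the job is handed in when it is done.

Besides the shell and the picture viewer there is one more tool, called by a JSON object that holds its "op" and its "data". carry_out: Moves the arm, as the interface text tells. Its arguments: {"type":"object","properties":{"commands":{"type":"array","items":{"type":"array","items":{"type":"number"}}},"squeeze":{"type":"number"}},"required":["commands"]}

```bash
ls; mkdir -p pics; cat > h.py <<'E'
import numpy as np,cv2
from cell import get_obs,eyes,bot,find_in
def save(c,n): cv2.imwrite('pics/'+n,c['img'][:,:,::-1])
def world(c,T=None):
    z=c['range_z'];v,u=np.mgrid[:z.shape[0],:z.shape[1]]
    P=np.stack([(u-c['cx'])/c['fx']*z,-(v-c['cy'])/c['fy']*z,-z,np.ones_like(z)],-1)
    return P@(c['extrinsics'] if T is None else T).T
def pix(c,p):
    q=np.linalg.inv(c['extrinsics'])@np.r_[p,1]
    return (round(float(c['cx']+c['fx']*q[0]/-q[2])),round(float(c['cy']-c['fy']*q[1]/-q[2])))
E
python3 - <<'E'
from h import *
for n in ['top','scene']:
    c=eyes.capture(n); save(c,n+'1.png'); print(n,[k for k in c if k not in('img','range_z')],c['extrinsics'].round(3).tolist(),c['fx'])
    for k in ['tray_center','jar_center','bay','sill','bay_rail','mug','case','cream','hanger','umbrella_handle','brush']:
        try: print(k,[(np.round(d['at'],3).tolist(),round(d['confidence'],2),pix(c,d['at'])) for d in find_in(c,k)[:3]])
        except Exception as e: print(k,e)
print(get_obs())
E
```

```text
pics
top ['fx', 'fy', 'cx', 'cy', 'extrinsics', 'shot'] [[-0.011, 0.996, -0.094, 0.433], [-1.0, -0.01, 0.014, -0.043], [0.013, 0.094, 0.995, 1.477], [0.0, 0.0, 0.0, 1.0]] 479.985054577776
tray_center [([0.517, -0.119, 0.004], 0.64, (302, 230))]
jar_center [([0.662, -0.061, 0.08], 0.65, (283, 179)), ([0.526, -0.298, 0.061], 0.61, (363, 225))]
bay [([0.469, 0.262, 0.022], 0.56, (176, 247))]
sill [([0.505, 0.026, 0.009], 0.64, (254, 234))]
bay_rail [([0.475, 0.266, 0.024], 0.89, (174, 245)), ([0.704, 0.351, 0.016], 0.44, (148, 171)), ([0.504, 0.026, 0.008], 0.21, (254, 234))]
mug [([0.705, -0.248, 0.152], 0.81, (349, 159))]
case [([0.761, 0.097, 0.026], 0.72, (230, 151))]
cream [([0.569, -0.508, 0.05], 0.67, (432, 210)), ([0.502, 0.025, 0.007], 0.58, (255, 235))]
hanger [([0.398, 0.418, 0.014], 0.83, (124, 271))]
umbrella_handle [([0.772, -0.045, 0.021], 0.75, (277, 147))]
brush [([0.504, 0.028, 0.006], 0.71, (254, 235)), ([0.702, 0.348, 0.015], 0.7, (149, 171))]
scene ['fx', 'fy', 'cx', 'cy', 'extrinsics', 'shot'] [[0.674, -0.389, 0.628, 1.455], [0.739, 0.375, -0.56, -0.838], [-0.017, 
[... 973 characters left out ...]
3))]
{'time_s': 1.2, 'q': array([-1.34040445e+00,  3.52963039e-01,  1.63342088e+00,  4.87849813e-05,
        1.15521118e+00, -2.39571255e-03]), 'dq': array([ 0.00098291,  0.00052118, -0.00081088,  0.00041608,  0.00256053,
       -0.00058698]), 'joint_torque': array([ 6.98018790e-03, -6.05158639e+01, -3.42436945e+01,  5.61922952e-04,
        8.17042273e-04,  2.52316482e-05]), 'eef_pos': array([ 0.14419579, -0.60812673,  0.25029512]), 'eef_rot': array([-3.75073787e-06,  9.93235029e-01,  1.16121384e-01,  2.20325519e-05]), 'contact_force': array([0.04092542, 1.11794112, 0.7185419 ]), 'moment': array([ 0.03934223,  0.01771856, -0.02683108]), 'finger_force': 0.0, 'grip_width': 0.08528313932867455}
```

View top.

```bash
python3 - <<'E'
import cv2
t=cv2.imread('pics/top1.png');cv2.imwrite('pics/top1c.png',cv2.resize(t[110:320,90:450],None,fx=2.2,fy=2.2,interpolation=cv2.INTER_CUBIC))
E
```

```text
(no output)
```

View pics/top1c.png

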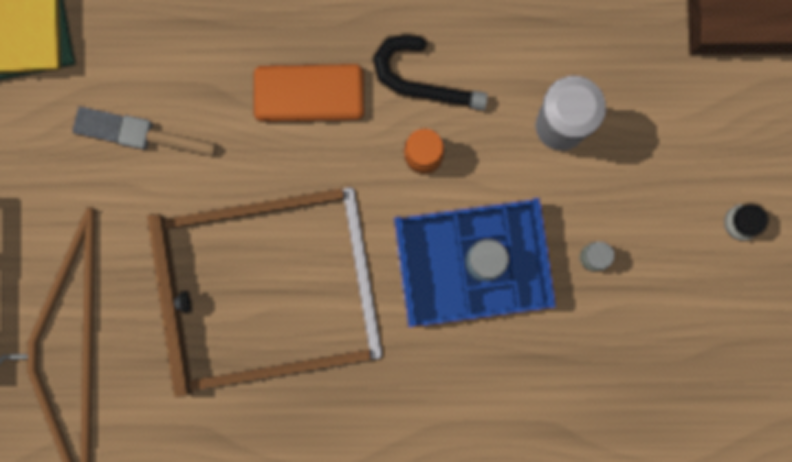

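View pics/scene1.png

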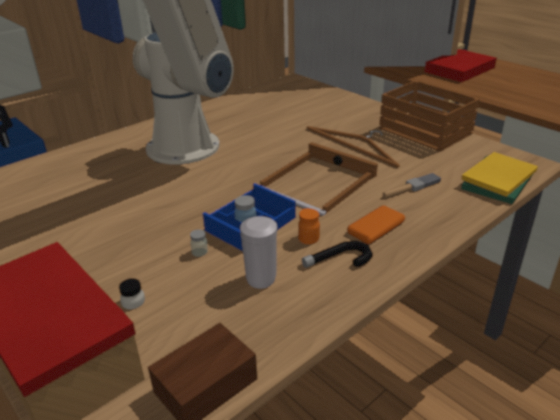

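```bash
cat > m.py <<'E'
from h import *
def rect(P,m):
    p=P[m][:,:2].astype(np.float32); return cv2.minAreaRect(p*1000),len(p)
def show(c,T=None):
    P=world(c,T);z=P[...,2];h=cv2.cvtColor(c['img'],cv2.COLOR_RGB2HSV);ok=c['range_z']>0
    blue=ok&(h[...,0]>100)&(h[...,0]<128)&(h[...,1]>120)&(P[...,0]<1)&(abs(P[...,1])<.5)
    print('blue all',rect(P,blue&(z>.02)&(z<.07)));w=blue&(z>.046)&(z<.064);print('ends',rect(P,w),np.median(z[w]))
    print('low',np.percentile(z[blue],[1,10,50,99]))
    b=ok&(abs(P[...,0]-.5)<.16)&(P[...,1]>-.02)&(P[...,1]<.3)
    s=b&(h[...,1]<60)&(h[...,2]>110)&(P[...,1]<.08);s=cv2.morphologyEx(s.astype(np.uint8),cv2.MORPH_OPEN,np.ones((2,2)))>0
    print('sill',rect(P,s),np.median(z[s]))
    r=b&(z>.036)&(z<.055)&(P[...,1]>.2);print('rail',rect(P,r),np.median(z[r]))
    st=b&(z>.015)&(z<.03)&(P[...,1]>.06)&(P[...,1]<.23);
    for n,k in(('stripL',P[...,0]<.48),('stripR',P[...,0]>.52)):
        print(n,rect(P,st&k),np.median(z[st&k]))
    return P
E
python3 - <<'E'
from m import *
c=eyes.capture('top');P=show(c)
E
```

```text
blue all (((517.0892944335938, -127.93892669677734), (146.99229431152344, 197.24813842773438), 7.103384494781494), 777)
ends (((516.8917236328125, -127.90023040771484), (144.66871643066406, 197.34222412109375), 6.916858673095703), 294) 0.053732868701308445
low [-0.00197492  0.00150922  0.00672194  0.05800642]
sill (((504.47576904296875, 24.67155647277832), (240.32032775878906, 15.773795127868652), 9.114134788513184), 393) 0.00804189098181074
rail (((464.8805847167969, 278.72772216796875), (248.0752716064453, 37.186241149902344), 7.016574859619141), 469) 0.04318955621994203
stripL (((373.1369323730469, 144.7386474609375), (14.016447067260742, 172.50424194335938), 9.237403869628906), 262) 0.020889503904795936
stripR (((601.6478881835938, 144.59552001953125), (14.544469833374023, 172.49082946777344), 9.430621147155762), 263) 0.020529597343565298
```

{"op": "carry_out", "data": {"commands": [[0.97, -0.95, 0.1, 0, 0, 0.014, -1], [0.97, -0.95, 0.1, 0, 0, 0.014, -1], [0.97, -0.95, 0.1, 0, 0, 0.014, -1], [0.97, -0.95, 0.1, 0, 0, 0.014, -1]]}}

```text
time_s: 1.58
eef_pos: [0.2181, -0.4886, 0.2395]
eef_rot: [-0.002, 0.994, 0.106, 0.0]
contact_force: [-0.3, -0.5, 0.4]
grip_width: 0.0853
finger_force: 0.0
```

{"op": "carry_out", "data": {"commands": [[0.97, -0.95, 0.1, 0, 0, 0.014, -1], [0.97, -0.95, 0.1, 0, 0, 0.014, -1], [0.97, -0.95, 0.1, 0, 0, 0.014, -1], [0.97, -0.95, 0.1, 0, 0, 0.014, -1]]}}

```text
time_s: 1.92
eef_pos: [0.2931, -0.3762, 0.2299]
eef_rot: [-0.001, 0.995, 0.095, 0.0]
contact_force: [0.0, -0.4, -0.8]
grip_width: 0.0853
finger_force: 0.0
```

{"op": "carry_out", "data": {"commands": [[0.97, -0.95, 0.1, 0, 0, 0.014, -1], [0.97, -0.95, 0.1, 0, 0, 0.014, -1], [0.97, -0.95, 0.1, 0, 0, 0.014, -1], [0.97, -0.95, 0.1, 0, 0, 0.014, -1]]}}

```text
time_s: 2.25
eef_pos: [0.371, -0.2654, 0.2202]
eef_rot: [-0.0, 0.996, 0.084, 0.0]
contact_force: [-0.4, -0.1, 0.2]
grip_width: 0.0855
finger_force: 0.0
```

{"op": "carry_out", "data": {"commands": [[0.97, -0.95, 0.1, 0, 0, 0.014, -1], [0.97, -0.95, 0.1, 0, 0, 0.014, -1], [0.97, -0.95, 0.1, 0, 0, 0.014, -1], [0.97, -0.95, 0.1, 0, 0, 0.014, -1]]}}

```text
time_s: 2.58
eef_pos: [0.4517, -0.1558, 0.2104]
eef_rot: [-0.0, 0.997, 0.073, 0.001]
contact_force: [0.8, -0.3, -0.5]
grip_width: 0.0854
finger_force: 0.0
```

{"op": "carry_out", "data": {"commands": [[0.97, -0.95, 0.1, 0, 0, 0.014, -1], [0.97, -0.95, 0.1, 0, 0, 0.014, -1], [0.97, -0.95, 0.1, 0, 0, 0.014, -1], [0.97, -0.95, 0.1, 0, 0, 0.014, -1], [0.97, -0.95, 0.1, 0, 0, 0.014, -1]]}}

```text
time_s: 3.0
eef_pos: [0.5331, -0.0492, 0.2001]
eef_rot: [0.0, 0.998, 0.063, 0.0]
contact_force: [0.0, 0.1, -1.0]
grip_width: 0.0852
finger_force: 0.0
```

```bash
cat >> m.py <<'E'
from scipy.spatial.transform import Rotation as Ro
def tool():
    o=get_obs();T=np.eye(4);w,x,y,z=o['eef_rot'];T[:3,:3]=Ro.from_quat([x,y,z,w]).as_matrix();T[:3,3]=o['eef_pos'];return T
def wrist(n=None):
    T=tool();c=eyes.capture('wrist')
    if n: save(c,n)
    return c,T@c['hand_eye']
E
python3 - <<'E'
from m import *
c,T=wrist('w1.png');P=world(c,T)
np.savez('w1.npz',P=P,img=c['img'])
h=cv2.cvtColor(c['img'],cv2.COLOR_RGB2HSV);z=P[...,2];ok=c['range_z']>0
blue=ok&(h[...,0]>100)&(h[...,0]<128)&(h[...,1]>120)
print(rect(P,blue&(z>.03)&(z<.07)),rect(P,blue&(z>.049)&(z<.062)),tool()[:3,3],P[[5,5,-5,-5],[5,-5,5,-5]].round(3))
E
```

```text
(((520.5095825195312, -126.63752746582031), (149.28219604492188, 199.19676208496094), 7.269838333129883), 14460) (((520.7352905273438, -126.58289337158203), (148.8643341064453, 199.154052734375), 7.225701332092285), 5255) [ 0.53169501 -0.05053585  0.20000508] [[ 0.649  0.186  0.     1.   ]
 [ 0.693 -0.221  0.038  1.   ]
 [ 0.534  0.011  0.261  1.   ]
 [ 0.54  -0.118  0.251  1.   ]]
```

View pics/w1.png

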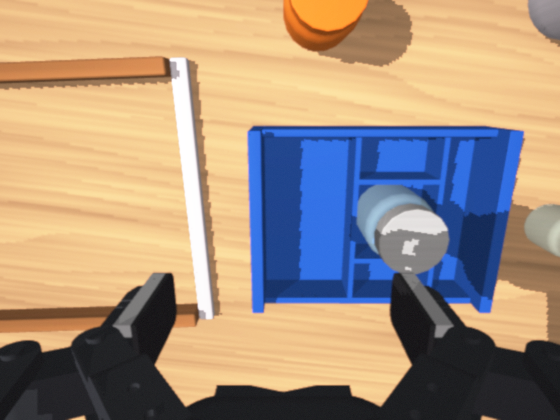

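```bash
python3 - <<'E'
from m import *
d=np.load('w1.npz');P=d['P'];h=cv2.cvtColor(d['img'],cv2.COLOR_RGB2HSV);z=P[...,2]
s=(h[...,1]<60)&(h[...,2]>110)&(abs(P[...,1]-.03)<.05)&(abs(P[...,0]-.5)<.16)&(z>.004)&(z<.016)
s=cv2.morphologyEx(s.astype(np.uint8),cv2.MORPH_OPEN,np.ones((3,3)))>0
print('sill',rect(P,s),np.median(z[s]))
for n,m in(('L',abs(P[...,0]-.385)<.06),('R',abs(P[...,0]-.605)<.04)):
    k=m&(z>.016)&(z<.028)&(P[...,1]>.03)&(P[...,1]<.24);print(n,rect(P,k),np.median(z[k]))
E
```

```text
sill (((509.5848083496094, 28.008861541748047), (238.94134521484375, 15.884974479675293), 9.232476234436035), 4413) 0.010395336459571136
L (((380.6827087402344, 115.93405151367188), (15.161584854125977, 176.00827026367188), 9.448511123657227), 1698) 0.022281943674331117
R (((608.9766235351562, 116.63752746582031), (14.272329330444336, 130.65536499023438), 9.412723541259766), 3285) 0.022356357807316707
```

{"op": "carry_out", "data": {"commands": [[-0.206, -0.209, 0.4, 0, 0, 0, -0.4], [-0.206, -0.209, 0.8, 0, 0, 0, -0.4], [-0.206, -0.209, 0.8, 0, 0, 0, -0.4], [-0.206, -0.209, 0.8, 0, 0, 0, -0.4], [-0.206, -0.209, 0.8, 0, 0, 0, -0.4]]}}

```text
time_s: 3.47
eef_pos: [0.5089, -0.0338, 0.1215]
eef_rot: [0.0, 0.998, 0.061, 0.0]
contact_force: [-0.1, -0.2, 0.7]
grip_width: 0.0596
finger_force: 0.0
```

{"op": "carry_out", "data": {"commands": [[0, 0, 0.25, 0, 0, 0, -0.4], [0, 0, 0.5, 0, 0, 0, -0.4], [0, 0, 0.65, 0, 0, 0, -0.4], [0, 0, 0.75, 0, 0, 0, -0.4], [0, 0, 0.75, 0, 0, 0, -0.4], [0, 0, 0.75, 0, 0, 0, -0.4]]}}

```text
time_s: 3.97
eef_pos: [0.5094, -0.0331, 0.0464]
eef_rot: [0.0, 0.998, 0.061, 0.001]
contact_force: [-0.0, -0.1, 0.5]
grip_width: 0.0599
finger_force: 0.0
```

{"op": "carry_out", "data": {"commands": [[0, 0, 0, 0, 0, 0, 1], [0, 0, 0, 0, 0, 0, 1], [0, 0, 0, 0, 0, 0, 1], [0, 0, 0, 0, 0, 0, 1], [0, 0, 0, 0, 0, 0, 1], [0, 0, 0, 0, 0, 0, 1], [0, 0, 0, 0, 0, 0, 1], [0, 0, 0, 0, 0, 0, 1]], "squeeze": 40}}

```text
time_s: 4.63
eef_pos: [0.5087, -0.0324, 0.0461]
eef_rot: [-0.0, 0.998, 0.061, 0.001]
contact_force: [-0.8, 1.9, 7.9]
grip_width: 0.0091
finger_force: 40.0
```

{"op": "carry_out", "data": {"commands": [[0, 0.01, -0.042, 0.014, 0, 0, 1], [0, 0.022, -0.084, 0.028, 0, 0, 1], [0, 0.034, -0.126, 0.042, 0, 0, 1], [0, 0.047, -0.168, 0.056, 0, 0, 1], [0, 0.062, -0.209, 0.069, 0, 0, 1], [0, 0.077, -0.25, 0.083, 0, 0, 1], [0, 0.11, -0.332, 0.111, 0, 0, 1], [0, 0.11, -0.332, 0.111, 0, 0, 1]], "squeeze": 50}}

```text
time_s: 5.3
eef_pos: [0.5105, -0.0442, 0.0795]
eef_rot: [-0.088, 0.994, 0.061, -0.004]
contact_force: [0.1, 2.4, -2.6]
grip_width: 0.0086
finger_force: 49.7
```

{"op": "carry_out", "data": {"commands": [[0.005, -0.06, 0.011, 0, -0.0005, -0.003, 1], [0.009, -0.12, 0.021, 0, -0.001, -0.006, 1], [0.018, -0.24, 0.042, 0, -0.001, -0.008, 1], [0.027, -0.36, 0.064, 0, -0.002, -0.011, 1], [0.036, -0.48, 0.085, 0, -0.002, -0.012, 1], [0.036, -0.48, 0.085, 0, -0.002, -0.012, 1]]}}

```text
time_s: 5.8
eef_pos: [0.5065, 0.0084, 0.0784]
eef_rot: [-0.087, 0.994, 0.072, -0.007]
contact_force: [-1.7, 5.5, -0.0]
grip_width: 0.0093
finger_force: 50.0
```

```bash
python3 - <<'E'
from m import *
c,T=wrist('w2.png');s=eyes.capture('scene');save(s,'s2.png')
a=cv2.imread('pics/w2.png');b=cv2.imread('pics/s2.png')[120:330,130:430]
cv2.imwrite('pics/v2.png',np.hstack([cv2.resize(a,(400,300)),cv2.resize(b,(400,300))]));print(get_obs()['contact_force'])
E
```

```text
[-0.84292547  2.55669732 -0.29895738]
```

View pics/v2.png

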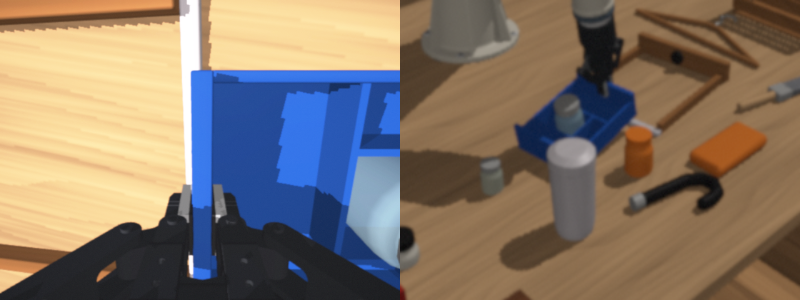

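```bash
cat >> m.py <<'E'
def bay(P,yaw=9.35,O=(.5085,.0349)):
    a=np.radians(yaw);d=P[...,:2]-np.array(O);return np.stack([d@[np.cos(a),np.sin(a)],d@[-np.sin(a),np.cos(a)]],-1)
def tray(cam='top'):
    c,T=(eyes.capture(cam),None) if cam!='wrist' else wrist()
    P=world(c,T);h=cv2.cvtColor(c['img'],cv2.COLOR_RGB2HSV)
    m=(c['range_z']>0)&(h[...,0]>100)&(h[...,0]<128)&(h[...,1]>120)&(abs(P[...,0]-.5)<.2)&(abs(P[...,1])<.35)
    if cam=='top': P=P+[.004,.0025,.001,0]
    B=bay(P)[m];Z=P[m][:,2];r=cv2.minAreaRect((B[Z>.02]*1000).astype(np.float32));print('bay rect',np.round(r[0],1),np.round(r[1],1),round(r[2],2))
    for y in np.arange(-.30,.25,.02):
        k=(B[:,1]>y)&(B[:,1]<y+.02)
        if k.sum()>8: print(round(y+.01,2),np.percentile(Z[k],[5,95]).round(4),np.percentile(B[k,0],[1,99]).round(3))
E
python3 -c "
from m import *
tray();print(get_obs()['contact_force'],get_obs()['moment'])"
```

```text
bay rect [  -7.4 -121.3] [194.9 144.9] 89.89
-0.21 [0.0064 0.0591] [-0.078  0.061]
-0.19 [0.0037 0.042 ] [-0.079  0.063]
-0.17 [0.0089 0.0504] [-0.079  0.065]
-0.15 [0.0191 0.054 ] [0.06  0.065]
-0.11 [0.0218 0.0643] [-0.078 -0.052]
-0.09 [0.0228 0.0603] [-0.079 -0.042]
-0.07 [0.0254 0.0346] [-0.074 -0.037]
-0.05 [0.0286 0.039 ] [-0.062 -0.041]
-0.03 [0.0328 0.0895] [-0.055 -0.036]
[-1.04327928  5.10297069  0.56544709] [ 0.34803616 -0.02497121  0.0161762 ]
```

{"op": "carry_out", "data": {"commands": [[0.006, -0.09, 0.016, 0, -0.0005, -0.003, 1], [0.013, -0.19, 0.034, 0, -0.001, -0.005, 1], [0.02, -0.31, 0.055, 0, -0.001, -0.007, 1], [0.028, -0.43, 0.076, 0, -0.001, -0.007, 1], [0.036, -0.55, 0.097, 0, -0.001, -0.007, 1], [0.044, -0.67, 0.119, 0, -0.001, -0.007, 1], [0.051, -0.768, 0.136, 0, -0.001, -0.007, 1], [0.051, -0.768, 0.136, 0, -0.001, -0.007, 1]]}}

```text
time_s: 6.62
eef_pos: [0.5007, 0.0857, 0.0785]
eef_rot: [-0.087, 0.993, 0.077, -0.007]
contact_force: [-1.0, 3.4, -0.2]
grip_width: 0.009
finger_force: 50.1
```

```bash
python3 -c "
from m import *
tray();o=get_obs();print(o['contact_force'],o['moment'],bay(o['eef_pos']))"
```

```text
bay rect [  1.1 -40.6] [199.3 146.8] 89.16
-0.13 [0.0061 0.0587] [-0.07   0.072]
-0.11 [0.0045 0.0394] [-0.07   0.071]
-0.09 [0.0085 0.0504] [-0.071  0.072]
-0.07 [0.0112 0.0515] [-0.072  0.073]
-0.01 [0.0227 0.0608] [-0.071 -0.037]
0.01 [0.0261 0.0397] [-0.069 -0.033]
0.03 [0.0292 0.0387] [-0.063 -0.03 ]
0.05 [0.0327 0.09  ] [-0.056 -0.031]
[-1.38457966  4.4918827  -0.08820438] [0.26074649 0.0299834  0.00511289] [0.00057773 0.05070626]
```

{"op": "carry_out", "data": {"commands": [[0, -0.09, 0.016, 0, 0, 0, 1], [0, -0.19, 0.034, 0, 0, 0, 1], [0, -0.3, 0.053, 0, 0, 0, 1], [0, -0.4, 0.071, 0, 0, 0, 1], [0, -0.5, 0.089, 0, 0, 0, 1], [0, -0.6, 0.106, 0, 0, 0, 1], [0, -0.69, 0.122, 0, 0, 0, 1], [0, -0.69, 0.122, 0, 0, 0, 1]]}}

```text
time_s: 7.33
eef_pos: [0.4903, 0.1544, 0.0787]
eef_rot: [-0.087, 0.993, 0.077, -0.006]
contact_force: [-1.5, 5.4, 6.1]
grip_width: 0.0094
finger_force: 51.2
```

```bash
python3 -c "
from m import *
tray();o=get_obs();print(o['contact_force'],o['moment'],bay(o['eef_pos']),o['eef_pos'])"
```

```text
bay rect [ 2.5 26.3] [194.1 147.7] 88.18
-0.07 [0.0429 0.0604] [-0.069  0.072]
-0.05 [0.0053 0.041 ] [-0.069  0.072]
-0.03 [0.0081 0.0507] [-0.069  0.072]
-0.01 [0.0121 0.0531] [-0.071  0.074]
0.01 [0.0146 0.0575] [-0.071  0.073]
0.07 [0.0257 0.0627] [-0.07  -0.035]
0.09 [0.0278 0.0378] [-0.064 -0.032]
0.11 [0.0328 0.089 ] [-0.061 -0.03 ]
0.13 [0.0346 0.0905] [-0.06  -0.034]
[-1.15777271  5.15885602  6.01705627] [ 0.14437204  0.30892636 -0.06999203] [0.00157096 0.12061913] [0.49045371 0.15417185 0.07890526]
```

{"op": "carry_out", "data": {"commands": [[0, -0.0175, 0.062, -0.033, 0, 0, 1], [0, -0.025, 0.113, -0.055, 0, 0, 1], [0, -0.032, 0.164, -0.078, 0, 0, 1], [0, -0.038, 0.202, -0.095, 0, 0, 1], [0, -0.043, 0.24, -0.111, 0, 0, 1], [0, -0.051, 0.287, -0.133, 0, 0, 1], [0, -0.051, 0.287, -0.133, 0, 0, 1], [0, -0.051, 0.287, -0.133, 0, 0, 1]], "squeeze": 40}}

```text
time_s: 8.05
eef_pos: [0.4891, 0.1633, 0.0511]
eef_rot: [0.017, 0.997, 0.077, 0.002]
contact_force: [-1.7, 5.4, 3.7]
grip_width: 0.0091
finger_force: 50.7
```

```bash
python3 -c "
from m import *
tray();o=get_obs();print(o['contact_force'],o['moment'],bay(o['eef_pos']),o['eef_pos'])"
```

```text
bay rect [ 2.1 27.3] [147.4 183.6] 0.14
-0.07 [0.0615 0.0723] [-0.067  0.07 ]
-0.05 [0.0133 0.0695] [-0.069  0.073]
-0.03 [0.0113 0.0436] [-0.069  0.073]
-0.01 [0.0124 0.0536] [-0.069  0.075]
0.01 [0.0118 0.0506] [-0.07   0.074]
0.03 [0.0101 0.0493] [-0.069  0.074]
0.05 [0.0105 0.0506] [-0.071  0.074]
0.07 [0.008  0.1258] [-0.07   0.074]
0.09 [0.0076 0.0459] [-0.07   0.074]
0.11 [0.0058 0.0464] [-0.069  0.075]
[-1.63781372  6.64256492  3.17312655] [ 0.77838355  0.17492872 -0.02516302] [0.00172283 0.12977838] [0.4891155  0.16323408 0.0512548 ]
```

{"op": "carry_out", "data": {"commands": [[0, -0.005, 0.015, -0.007, 0, 0, 1], [0, -0.01, 0.03, -0.015, 0, 0, 1], [0, -0.016, 0.044, -0.022, 0, 0, 1], [0, -0.016, 0.044, -0.022, 0, 0, 1]]}}

```text
time_s: 8.43
eef_pos: [0.4891, 0.1642, 0.0467]
eef_rot: [0.034, 0.997, 0.076, 0.003]
contact_force: [-0.8, 4.4, 2.5]
grip_width: 0.0091
finger_force: 50.5
```

```bash
python3 -c "
from m import *
tray();o=get_obs();print(o['contact_force'],o['moment'],bay(o['eef_pos']),o['eef_pos'])"
```

```text
bay rect [ 2.  35.3] [198.6 147.4] 89.73
-0.07 [0.0627 0.074 ] [-0.067  0.069]
-0.05 [0.0156 0.0722] [-0.069  0.073]
-0.03 [0.013  0.0415] [-0.069  0.073]
-0.01 [0.0129 0.0544] [-0.069  0.074]
0.01 [0.0111 0.0511] [-0.069  0.074]
0.03 [0.0084 0.0486] [-0.069  0.074]
0.05 [0.0093 0.05  ] [-0.071  0.074]
0.07 [0.0058 0.0477] [-0.07   0.074]
0.09 [0.0039 0.0463] [-0.07   0.074]
0.11 [0.0027 0.0407] [-0.069  0.075]
0.13 [0.0017 0.0564] [-0.064  0.074]
[-0.09374691  5.2840813   1.22605099] [ 0.51712163 -0.02846999 -0.06183191] [0.00181425 0.13064285] [0.48906526 0.16410192 0.04675725]
```

{"op": "carry_out", "data": {"commands": [[0, 0, 0, 0, 0, 0, -0.2], [0, 0, 0, 0, 0, 0, -0.4], [0, 0, 0, 0, 0, 0, -0.4], [0, 0, 0, 0, 0, 0, -0.4], [0, 0, -0.2, 0, 0, 0, -0.4], [0, 0, -0.5, 0, 0, 0, -0.4], [0, 0, -0.8, 0.049, 0, 0, -0.4], [0, 0, -0.8, 0.049, 0, 0, -0.4]]}}

```text
time_s: 9.15
eef_pos: [0.4906, 0.1702, 0.131]
eef_rot: [-0.007, 0.997, 0.077, 0.003]
contact_force: [2.6, 0.9, 1.1]
grip_width: 0.0598
finger_force: 0.0
```

```bash
python3 -c "
from m import *
tray();o=get_obs();print(o['contact_force'],o['moment'],bay(o['eef_pos']),o['eef_pos'],o['eef_rot'],o['q'])"
```

```text
bay rect [ 1.8 27.1] [182.1 147.4] 89.62
-0.07 [0.0611 0.0739] [-0.067  0.07 ]
-0.05 [0.0145 0.0727] [-0.069  0.072]
-0.03 [0.013  0.0407] [-0.069  0.073]
-0.01 [0.0129 0.0541] [-0.069  0.074]
0.01 [0.0117 0.0504] [-0.07   0.074]
0.03 [0.0098 0.0484] [-0.071  0.074]
0.05 [0.0084 0.0497] [-0.071  0.074]
0.07 [0.0058 0.2174] [-0.07   0.073]
0.09 [0.0042 0.0433] [-0.07   0.074]
0.11 [0.0024 0.0399] [-0.069  0.075]
[ 0.28797211 -0.18426885 -0.60433417] [-0.06241534  0.0557554  -0.01162635] [0.00340215 0.13564351] [0.48981963 0.16929413 0.12901309] [-0.00511099  0.99710033  0.07588371  0.00254254] [0.32447069 0.34163804 1.96938852 0.01180598 0.82315751 1.73535612]
```

{"op": "carry_out", "data": {"commands": [[0, 0, -0.3, 0, 0, 0, -1], [0, 0.4, -0.5, -0.006, 0, 0, -1], [0, 0.75, -0.5, -0.006, 0, 0, -1], [0, 0.98, -0.5, -0.006, 0, 0, -1], [0, 0.98, -0.5, -0.006, 0, 0, -1]]}}

```text
time_s: 9.62
eef_pos: [0.5028, 0.0685, 0.175]
eef_rot: [0.002, 0.997, 0.075, -0.0]
contact_force: [-0.2, 0.4, -0.8]
grip_width: 0.0854
finger_force: 0.0
```

{"op": "carry_out", "data": {"commands": [[0, 0.4, 0, 0, 0, 0, -1], [0, 0.75, 0, 0, 0, 0, -1], [0, 0.98, 0, 0, 0, 0, -1], [0, 0.98, 0, 0, 0, 0, -1]]}}

```text
time_s: 9.95
eef_pos: [0.5179, -0.0279, 0.1747]
eef_rot: [0.002, 0.997, 0.075, -0.0]
contact_force: [-0.2, 0.6, -0.2]
grip_width: 0.0855
finger_force: 0.0
```

{"op": "carry_out", "data": {"commands": [[0, 0.3, 0, 0, 0, -0.075, -1], [0, 0.45, 0, 0, 0, -0.15, -1], [0, 0.45, 0, 0, 0, -0.225, -1], [0, 0.45, 0, 0, 0, -0.3, -1], [0, 0.45, 0, 0, 0, -0.375, -1], [0, 0.45, 0, 0, 0, -0.45, -1], [0, 0.45, 0, 0, 0, -0.525, -1], [0, 0.45, 0, 0, 0, -0.6, -1]]}}

```text
time_s: 10.62
eef_pos: [0.524, -0.0685, 0.1747]
eef_rot: [0.0, 0.852, 0.523, -0.001]
contact_force: [-0.8, -0.7, 0.4]
grip_width: 0.0855
finger_force: 0.0
```

{"op": "carry_out", "data": {"commands": [[0, 0, 0, 0, 0, -0.075, -1], [0, 0, 0, 0, 0, -0.15, -1], [0, 0, 0, 0, 0, -0.225, -1], [0, 0, 0, 0, 0, -0.3, -1], [0, 0, 0, 0, 0, -0.375, -1], [0, 0, 0, 0, 0, -0.407, -1], [0, 0, 0, 0, 0, -0.407, -1], [0, 0, 0, 0, 0, -0.407, -1]]}}

```text
time_s: 11.28
eef_pos: [0.5242, -0.0687, 0.175]
eef_rot: [0.0, 0.647, 0.762, -0.001]
contact_force: [1.0, 0.5, -0.6]
grip_width: 0.0854
finger_force: 0.0
```

```bash
python3 -c "
from m import *
tray();tray('wrist');o=get_obs();T=tool();print(o['contact_force'],o['moment'],bay(o['eef_pos']),o['eef_pos'],T[:3,:3].round(3).tolist(),np.degrees(np.arctan2(T[1,0],T[0,0])),o['q'])"
```

```text
bay rect [ 2.2 35.6] [199.3 148. ] 89.42
-0.07 [0.0508 0.0734] [-0.071 -0.01 ]
-0.05 [0.0157 0.0721] [-0.072 -0.005]
-0.03 [0.0131 0.0537] [-0.072  0.074]
-0.01 [0.0119 0.0536] [0.021 0.075]
0.01 [0.0105 0.0506] [-0.06   0.074]
0.03 [0.009  0.0494] [-0.071  0.074]
0.05 [0.0084 0.0493] [-0.071  0.074]
0.07 [0.0057 0.0408] [-0.07   0.074]
0.09 [0.0041 0.0417] [-0.07   0.074]
0.11 [0.0026 0.0385] [-0.069  0.074]
0.13 [0.0056 0.06  ] [-0.066  0.073]
bay rect [ -0.3 -16.1] [ 95.1 149.4] 89.96
-0.07 [0.0692 0.0713] [-0.073  0.072]
-0.05 [0.019  0.0705] [-0.073  0.072]
-0.03 [0.0175 0.0525] [-0.073  0.072]
-0.01 [0.0161 0.0525] [-0.073  0.073]
0.01 [0.0145 0.0504] [-0.073  0.073]
0.03 [0.0132 0.0489] [-0.073  0.073]
[ 0.14398876 -0.00195119  0.87350002] [-0.06810716 -0.01254607 -0.01279359] [-0.00116419 -0.10504012] [ 0.52441661 -0.06893373  0.17529307] [[-0.162, 0.987, -0.0], [0.987, 0.162, -0.002], [-0.001, -0.0, -1.0]] 99.30071067331644 [-1.32600170e-01  2.93359016e-01  1.90840516e+00 -1.89192954e-03
  9.39722761e-01 -2.93811758e-01]
```

{"op": "carry_out", "data": {"commands": [[0, 0, 0.35, 0, 0, 0, -1], [0, 0, 0.7, 0, 0, 0, -1], [0, 0, 0.95, 0, 0, 0, -1], [0, 0, 0.95, 0, 0, 0, -1]]}}

```text
time_s: 11.72
eef_pos: [0.5214, -0.0689, 0.0764]
eef_rot: [-0.002, 0.647, 0.762, -0.002]
contact_force: [-0.9, 0.0, 0.1]
grip_width: 0.0853
finger_force: 0.0
```

{"op": "carry_out", "data": {"commands": [[0, 0, 0.2, 0, 0, 0, -1], [0, 0, 0.4, 0, 0, 0, -1], [0, 0, 0.5, 0, 0, 0, -1], [0.2, 0, 0.5, 0, 0, 0, -1], [0.2, 0, 0.5, 0, 0, 0, -1]]}}

```text
time_s: 12.13
eef_pos: [0.5209, -0.0483, 0.0309]
eef_rot: [0.0, 0.647, 0.762, -0.001]
contact_force: [0.5, -0.1, -0.7]
grip_width: 0.0857
finger_force: 0.0
```

{"op": "carry_out", "data": {"commands": [[0.05, 0, 0, 0, 0, 0, -1], [0.1, 0, 0, 0, 0, 0, -1], [0.15, 0, 0, 0, 0, 0, -1], [0.2, 0, 0, 0, 0, 0, -1], [0.25, 0, 0, 0, 0, 0, -1], [0.3, 0, 0, 0, 0, 0, -1], [0.35, 0, 0, 0, 0, 0, -1], [0.4, 0, 0, 0, 0, 0, -1]]}}

```text
time_s: 12.8
eef_pos: [0.5148, -0.0099, 0.0306]
eef_rot: [0.001, 0.647, 0.763, -0.0]
contact_force: [1.1, -2.2, -2.3]
grip_width: 0.0854
finger_force: 1.4
```

```bash
python3 -c "
from m import *
tray('wrist');o=get_obs();print(o['contact_force'],o['moment'],bay(o['eef_pos']),o['eef_pos'][2])"
```

```text
bay rect [-1.7  1.2] [151.5 114.3] 0.11
-0.05 [0.0349 0.0558] [-0.044  0.042]
-0.03 [0.0178 0.0678] [-0.073  0.07 ]
-0.01 [0.016 0.051] [-0.074  0.072]
0.01 [0.0151 0.0504] [-0.075  0.072]
0.03 [0.0139 0.0493] [-0.075  0.072]
0.05 [0.0125 0.048 ] [-0.075  0.072]
0.07 [0.0112 0.0135] [-0.071  0.067]
[ 0.94364726  0.36962766 -0.19669026] [-0.00833631  0.01658499 -0.01006596] [-0.00116029 -0.04448316] 0.03060761519358965
```

{"op": "carry_out", "data": {"commands": [[0.05, 0, 0, 0, 0, 0, -1], [0.1, 0, 0, 0, 0, 0, -1], [0.15, 0, 0, 0, 0, 0, -1], [0.2, 0, 0, 0, 0, 0, -1], [0.25, 0, 0, 0, 0, 0, -1], [0.3, 0, 0, 0, 0, 0, -1], [0.33, 0, 0, 0, 0, 0, -1], [0.36, 0, 0, 0, 0, 0, -1]]}}

```text
time_s: 13.52
eef_pos: [0.509, 0.0256, 0.0306]
eef_rot: [0.001, 0.647, 0.763, -0.0]
contact_force: [0.6, -2.3, -1.3]
grip_width: 0.0854
finger_force: 0.8
```

```bash
python3 -c "
from m import *
tray('wrist');o=get_obs();print(o['contact_force'],o['moment'],bay(o['eef_pos']),o['eef_pos'][2])"
```

```text
bay rect [-1.5 37.5] [151.5 113.5] 0.19
-0.01 [0.0346 0.0599] [-0.055  0.059]
0.01 [0.015  0.0653] [-0.073  0.071]
0.03 [0.0136 0.0485] [-0.075  0.072]
0.05 [0.0129 0.0484] [-0.075  0.072]
0.07 [0.012  0.0473] [-0.075  0.072]
0.09 [0.0109 0.0462] [-0.075  0.072]
[-0.81227123 -1.19665699 -0.2799049 ] [-0.00857184 -0.01318686 -0.01050273] [-0.00103137 -0.008895  ] 0.030632370952429905
```

{"op": "carry_out", "data": {"commands": [[0.008, 0, 0, 0, 0, 0, -1], [0.016, 0, 0, 0, 0, 0, -1], [0.024, 0, 0, 0, 0, 0, -1], [0.032, 0, 0, 0, 0, 0, -1], [0.04, 0, 0, 0, 0, 0, -1], [0.048, 0, 0, 0, 0, 0, -1], [0.054, 0, 0, 0, 0, 0, -1], [0.06, 0, 0, 0, 0, 0, -1]]}}

```text
time_s: 14.23
eef_pos: [0.5082, 0.0311, 0.0307]
eef_rot: [0.001, 0.647, 0.763, -0.0]
contact_force: [0.7, -4.5, 0.1]
grip_width: 0.0856
finger_force: 2.1
```

```bash
python3 -c "
from m import *
tray('wrist');o=get_obs();print(o['contact_force'],o['moment'],bay(o['eef_pos']),o['eef_pos'][2])"
```

```text
bay rect [-1.3 44.4] [150.9 111. ] 0.04
-0.01 [0.0281 0.0436] [-0.044  0.043]
0.01 [0.0069 0.0561] [-0.073  0.071]
0.03 [0.0056 0.0404] [-0.074  0.072]
0.05 [0.0059 0.0412] [-0.074  0.072]
0.07 [0.0058 0.041 ] [-0.075  0.072]
0.09 [0.0058 0.0408] [-0.075  0.072]
0.11 [0.0054 0.0137] [-0.071  0.068]
[ 1.23830239 -4.13456017 -0.96692839] [-0.4733448  -0.05211016  0.01623465] [-0.00089446 -0.00360458] 0.030645031236308903
```

{"op": "carry_out", "data": {"commands": [[0.007, 0, 0, 0, 0, 0, -1], [0.014, 0, 0, 0, 0, 0, -1], [0.021, 0, 0, 0, 0, 0, -1]]}}

```text
time_s: 14.53
eef_pos: [0.5078, 0.0332, 0.0306]
eef_rot: [0.001, 0.647, 0.763, -0.0]
contact_force: [1.5, -4.1, -0.3]
grip_width: 0.0853
finger_force: 2.3
```

{"op": "carry_out", "data": {"commands": [[0.007, 0, 0, 0, 0, 0, -1], [0.014, 0, 0, 0, 0, 0, -1]]}}

```text
time_s: 14.7
eef_pos: [0.5076, 0.0346, 0.0306]
eef_rot: [0.001, 0.647, 0.763, -0.0]
contact_force: [0.6, -4.6, 0.9]
grip_width: 0.0856
finger_force: 2.4
```

{"op": "carry_out", "data": {"commands": [[0.007, 0, 0, 0, 0, 0, -1], [0.014, 0, 0, 0, 0, 0, -1]]}}

```text
time_s: 14.87
eef_pos: [0.5073, 0.036, 0.0306]
eef_rot: [0.001, 0.647, 0.763, -0.0]
contact_force: [-0.3, -4.7, 0.7]
grip_width: 0.0854
finger_force: 2.5
```

{"op": "carry_out", "data": {"commands": [[0.01, 0, 0, 0, 0, 0, -1], [0.02, 0, 0, 0, 0, 0, -1]]}}

```text
time_s: 15.03
eef_pos: [0.507, 0.0379, 0.0306]
eef_rot: [0.001, 0.647, 0.763, -0.0]
contact_force: [1.7, -5.5, 1.1]
grip_width: 0.0853
finger_force: 2.5
```

{"op": "carry_out", "data": {"commands": [[0.01, 0, 0, 0, 0, 0, -1], [0.02, 0, 0, 0, 0, 0, -1]]}}

```text
time_s: 15.2
eef_pos: [0.5067, 0.0399, 0.0306]
eef_rot: [0.001, 0.647, 0.763, -0.0]
contact_force: [1.3, -4.8, 2.2]
grip_width: 0.0856
finger_force: 2.5
```

{"op": "carry_out", "data": {"commands": [[0.01, 0, 0, 0, 0, 0, -1], [0.02, 0, 0, 0, 0, 0, -1]]}}

```text
time_s: 15.37
eef_pos: [0.5064, 0.0419, 0.0306]
eef_rot: [0.001, 0.647, 0.763, -0.0]
contact_force: [1.3, -5.3, 0.8]
grip_width: 0.0857
finger_force: 2.6
```

{"op": "carry_out", "data": {"commands": [[0.01, 0, 0, 0, 0, 0, -1], [0.02, 0, 0, 0, 0, 0, -1]]}}

```text
time_s: 15.53
eef_pos: [0.5061, 0.0439, 0.0306]
eef_rot: [0.001, 0.647, 0.763, -0.0]
contact_force: [0.9, -5.4, 1.7]
grip_width: 0.0854
finger_force: 2.6
```

{"op": "carry_out", "data": {"commands": [[0.01, 0, 0, 0, 0, 0, -1], [0.02, 0, 0, 0, 0, 0, -1]]}}

```text
time_s: 15.7
eef_pos: [0.5057, 0.0459, 0.0306]
eef_rot: [0.001, 0.647, 0.763, -0.0]
contact_force: [1.7, -4.4, 1.5]
grip_width: 0.0857
finger_force: 2.6
```

{"op": "carry_out", "data": {"commands": [[0.01, 0, 0, 0, 0, 0, -1], [0.02, 0, 0, 0, 0, 0, -1]]}}

```text
time_s: 15.87
eef_pos: [0.5054, 0.0478, 0.0306]
eef_rot: [0.001, 0.647, 0.763, -0.0]
contact_force: [1.0, -4.8, 1.3]
grip_width: 0.0855
finger_force: 2.6
```

{"op": "carry_out", "data": {"commands": [[0.01, 0, 0, 0, 0, 0, -1], [0.02, 0, 0, 0, 0, 0, -1]]}}

```text
time_s: 16.03
eef_pos: [0.5051, 0.0498, 0.0306]
eef_rot: [0.001, 0.647, 0.763, -0.0]
contact_force: [1.4, -5.7, 1.5]
grip_width: 0.0855
finger_force: 2.6
```

{"op": "carry_out", "data": {"commands": [[0.01, 0, 0, 0, 0, 0, -1], [0.02, 0, 0, 0, 0, 0, -1]]}}

```text
time_s: 16.2
eef_pos: [0.5047, 0.0517, 0.0306]
eef_rot: [0.001, 0.647, 0.763, -0.0]
contact_force: [1.0, -5.0, 1.6]
grip_width: 0.0855
finger_force: 2.7
```

{"op": "carry_out", "data": {"commands": [[0.01, 0, 0, 0, 0, 0, -1], [0.02, 0, 0, 0, 0, 0, -1]]}}

```text
time_s: 16.37
eef_pos: [0.5044, 0.0537, 0.0306]
eef_rot: [0.001, 0.647, 0.763, -0.0]
contact_force: [2.3, -5.7, 2.3]
grip_width: 0.0854
finger_force: 2.7
```

{"op": "carry_out", "data": {"commands": [[0.01, 0, 0, 0, 0, 0, -1], [0.02, 0, 0, 0, 0, 0, -1]]}}

```text
time_s: 16.53
eef_pos: [0.5041, 0.0556, 0.0306]
eef_rot: [0.001, 0.647, 0.763, -0.0]
contact_force: [1.3, -6.7, 1.2]
grip_width: 0.0854
finger_force: 3.6
```

{"op": "carry_out", "data": {"commands": [[0.01, 0, 0, 0, 0, 0, -1], [0.02, 0, 0, 0, 0, 0, -1]]}}

```text
time_s: 16.7
eef_pos: [0.5039, 0.0572, 0.0306]
eef_rot: [0.001, 0.647, 0.763, -0.0]
contact_force: [2.4, -11.2, 1.7]
grip_width: 0.0854
finger_force: 5.6
```

{"op": "carry_out", "data": {"commands": [[0.009, 0, 0, 0, 0, 0, -1], [0.017, 0, 0, 0, 0, 0, -1], [0.017, 0, 0, 0, 0, 0, -1]]}}

```text
time_s: 16.95
eef_pos: [0.5037, 0.0587, 0.0306]
eef_rot: [0.001, 0.647, 0.763, -0.001]
contact_force: [1.6, -12.1, 0.9]
grip_width: 0.0857
finger_force: 5.9
```

{"op": "carry_out", "data": {"commands": [[0.005, 0, 0, 0, 0, 0, -1], [0.005, 0, 0, 0, 0, 0, -1], [0.005, 0, 0, 0, 0, 0, -1]]}}

```text
time_s: 17.2
eef_pos: [0.5036, 0.0589, 0.0306]
eef_rot: [0.001, 0.647, 0.763, -0.001]
contact_force: [2.7, -13.1, 2.0]
grip_width: 0.0853
finger_force: 6.6
```

{"op": "carry_out", "data": {"commands": [[0.005, 0, 0, 0, 0, 0, -1], [0.005, 0, 0, 0, 0, 0, -1], [0.005, 0, 0, 0, 0, 0, -1]]}}

```text
time_s: 17.45
eef_pos: [0.5036, 0.0593, 0.0307]
eef_rot: [0.001, 0.647, 0.763, -0.001]
contact_force: [2.6, -14.0, 1.2]
grip_width: 0.0853
finger_force: 7.3
```

{"op": "carry_out", "data": {"commands": [[0.002, 0, 0, 0, 0, 0, -1], [0.002, 0, 0, 0, 0, 0, -1], [0.002, 0, 0, 0, 0, 0, -1], [0.002, 0, 0, 0, 0, 0, -1], [0.002, 0, 0, 0, 0, 0, -1], [0.002, 0, 0, 0, 0, 0, -1], [0.002, 0, 0, 0, 0, 0, -1], [0.002, 0, 0, 0, 0, 0, -1]]}}

```text
time_s: 18.12
eef_pos: [0.5036, 0.0594, 0.0307]
eef_rot: [0.001, 0.647, 0.763, -0.001]
contact_force: [2.3, -14.3, 1.6]
grip_width: 0.0857
finger_force: 7.7
```

{"op": "carry_out", "data": {"commands": [[0, 0, 0, 0, 0, 0, -1], [0, 0, 0, 0, 0, 0, -1], [0, 0, 0, 0, 0, 0, -1], [0, 0, 0, 0, 0, 0, -1], [0, 0, 0, 0, 0, 0, -1], [0, 0, 0, 0, 0, 0, -1]]}}

```text
time_s: 18.62
eef_pos: [0.5036, 0.0594, 0.0306]
eef_rot: [0.001, 0.647, 0.763, -0.001]
contact_force: [4.1, -16.2, 1.5]
grip_width: 0.0856
finger_force: 7.7
```

```bash
python3 -c "
from m import *
tray('wrist');o=get_obs();print(o['contact_force'],bay(o['eef_pos']),o['finger_force'])"
```

```text
bay rect [-1.3 73.2] [151.  110.7] 0.22
0.01 [0.0113 0.0308] [-0.043  0.106]
0.03 [0.0545 0.0564] [-0.074  0.072]
0.05 [0.006  0.0558] [-0.074  0.071]
0.07 [0.0057 0.0405] [-0.074  0.072]
0.09 [0.006  0.0412] [-0.074  0.072]
0.11 [0.0058 0.041 ] [-0.075  0.072]
0.13 [0.0056 0.0403] [-0.074  0.072]
[  2.49019637 -14.33665474   2.38549433] [-0.00087302  0.02497593] 7.703265622258186
```

{"op": "carry_out", "data": {"commands": [[-0.01, 0, 0, 0, 0, 0, -1], [-0.02, 0, 0, 0, 0, 0, -1], [-0.04, 0, 0, 0, 0, 0, -1], [-0.1, 0, 0, 0, 0, 0, -1], [-0.3, 0, 0, 0, 0, 0, -1], [-0.6, 0, 0, 0, 0, 0, -1], [-0.6, 0, -0.4, 0, 0, 0, -1], [-0.6, 0, -0.8, 0, 0, 0, -1]]}}

```text
time_s: 19.33
eef_pos: [0.5108, 0.0002, 0.109]
eef_rot: [-0.002, 0.648, 0.762, -0.002]
contact_force: [1.6, -0.2, -0.3]
grip_width: 0.0855
finger_force: 0.0
```

{"op": "carry_out", "data": {"commands": [[-0.3, 0, -0.4, 0, 0, 0, -1], [-0.3, 0, -0.8, 0, 0, 0, -1], [-0.3, 0, -0.8, 0, 0, 0, -1], [-0.3, 0, -0.8, 0, 0, 0, -1]]}}

```text
time_s: 19.67
eef_pos: [0.5197, -0.0285, 0.1936]
eef_rot: [0.003, 0.647, 0.762, 0.002]
contact_force: [0.5, -0.3, 0.1]
grip_width: 0.0855
finger_force: 0.0
```

```bash
python3 -c "
from m import *
tray('wrist');tray('top');c=eyes.capture('top');save(c,'t3.png');t=cv2.imread('pics/t3.png')
cv2.imwrite('pics/t3c.png',cv2.resize(t[110:320,90:450],None,fx=2.2,fy=2.2,interpolation=2));print(get_obs()['contact_force'])"
```

```text
bay rect [-1.7 53.8] [149.1  44.4] 0.29
0.03 [0.0236 0.0566] [-0.074  0.07 ]
0.05 [0.0054 0.0557] [-0.075  0.071]
0.07 [0.0054 0.0392] [-0.074  0.07 ]
bay rect [-1.000e-01  1.389e+02] [201.1 147.6] 89.74
0.05 [0.0018 0.0532] [0.012 0.073]
0.07 [0.0015 0.0397] [-0.065  0.072]
0.09 [0.0019 0.0428] [-0.073  0.072]
0.11 [0.0007 0.0403] [-0.072  0.072]
0.13 [0.0015 0.0411] [-0.073  0.073]
0.15 [0.0022 0.0428] [-0.072  0.071]
0.17 [0.0013 0.0383] [-0.072  0.071]
0.19 [0.0008 0.0368] [-0.072  0.072]
0.21 [0.0007 0.0375] [-0.072  0.073]
0.23 [0.0047 0.0585] [-0.07   0.071]
[-0.78688915  0.36323679  0.42322437]
```

View pics/t3c.png

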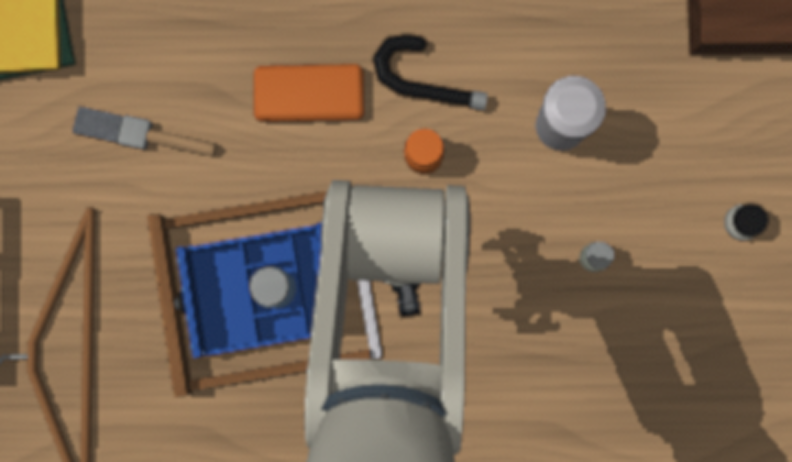

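The picture shows the tray at crop pixels (180–320, 225–355). It lies flat and straight between the strips against the stop at (180, 302). The jar is in its pocket at (270, 288), and the other things have not moved.

```bash
python3 -c "
from cell import bot
print(bot.sign_off())"
```

```text
the job is handed in; nothing more can be done
None
```

The tray and its jar are in the low bay, flat against the rubber stop, centred to within about 2 mm and straight to within about 0.3°. I held it on the stop for just over a second at an estimated 10 N, and handed the job in at about 20 s on the robot's clock.

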